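# Park the bench items on the rail in order of height

## Task

Park the four items from the front of the bench on the metal rail, one upright in the middle of each black seat, in order of height: the lowest on the seat next to the blue end block, rising to the tallest at the white end. Do not knock any of them over on the way, and leave the flat wafer carrier where it lies.

Things in the scene. Friction and masses are not known exactly. Their poses are not given: they have to be found in the camera images.
- loupe_mid (a point): black eye loupe, a short round tube standing upright on the table with a narrower waist: 38 mm high, 41 mm across at the top rim and foot, waist (20 to 25 mm up) 34 mm across. Point: on its axis, half-way up (19 mm above its underside); z axis up.
- objective_case_mid (a point): round screw jar (objective case), black with a ribbed white lid, standing upright: 52 mm high, body 45 mm across, lid (upper 18 mm) 46 mm across. Point: on its axis, half-way up (26 mm above its underside); z axis up.
- thinner_bottle_mid (a point): small amber bottle with a white cap, standing upright: 102 mm high, round straight-sided body 51 mm across up to 60 mm above the underside, then a shoulder, cap 30 mm across (upper 16 mm). Point: on its axis, half-way up (51 mm above its underside); z axis up.
- resist_bottle_mid (a point): large amber bottle with a black cap, standing upright: 124 mm high, round straight-sided body 60 mm across up to 80 mm above the underside, then a shoulder, cap 33 mm across (upper 18 mm). Point: on its axis, half-way up (62 mm above its underside); z axis up.
- seat_1: black round rubber seat, 72 mm across, at one end of four in a row along a metal rail. The seat's top is 13 mm above the table; neighbouring seats are 90 mm apart, seats 1 to 4 in this order along the row; the rail plate is 90 mm wide, 450 mm long and 10 mm high, fixed. Origin: centre of the seat's top face; x axis across the rail, y axis along it, from seat 4 towards seat 1; z up.
- seat_2: black round rubber seat, 72 mm across, second of four in a row along a metal rail. The seat's top is 13 mm above the table; neighbouring seats are 90 mm apart, seats 1 to 4 in this order along the row; the rail plate is 90 mm wide, 450 mm long and 10 mm high, fixed. Origin: centre of the seat's top face; x axis across the rail, y axis along it, from seat 4 towards seat 1; z up.
- seat_3: black round rubber seat, 72 mm across, third of four in a row along a metal rail. The seat's top is 13 mm above the table; neighbouring seats are 90 mm apart, seats 1 to 4 in this order along the row; the rail plate is 90 mm wide, 450 mm long and 10 mm high, fixed. Origin: centre of the seat's top face; x axis across the rail, y axis along it, from seat 4 towards seat 1; z up.
- seat_4: black round rubber seat, 72 mm across, at the other end of four in a row along a metal rail. The seat's top is 13 mm above the table; neighbouring seats are 90 mm apart, seats 1 to 4 in this order along the row; the rail plate is 90 mm wide, 450 mm long and 10 mm high, fixed. Origin: centre of the seat's top face; x axis across the rail, y axis along it, from seat 4 towards seat 1; z up.
- blue_stop: blue end block fixed on the rail, 70 x 22 mm and 22 mm high, 73 mm beyond the centre of the end seat it stands next to (seat 1 or seat 4; a white block like it stands at the other end). Marks the end for the lowest item. Origin: centre of its underside, 10 mm above the table; y axis along the rail.
- carrier_mid (a point): flat round wafer carrier, white lid on a black base, 66 mm across, 16 mm high, lying to the left of the work; not to be moved. Point: its centre, 8 mm above the table.

How it is judged:
At the end, for the whole second after the job is handed in: Counted from the seat next to the blue block, the seats hold the loupe, the screw jar, the small bottle and the large bottle, each standing upright (within 0.1 rad) on its seat with its axis within 12 mm of the seat's centre, and at rest (((horizontal distance between blue_stop and seat_1 below 0.12 m and horizontal distance between loupe_mid and seat_1 below 0.012 m and z of loupe_mid in the frame of seat_1 between 0.013 and 0.025 m and horizontal distance between objective_case_mid and seat_2 below 0.012 m and z of objective_case_mid in the frame of seat_2 between 0.02 and 0.032 m and horizontal distance between thinner_bottle_mid and seat_3 below 0.012 m and z of thinner_bottle_mid in the frame of seat_3 between 0.045 and 0.057 m and horizontal distance between resist_bottle_mid and seat_4 below 0.012 m and z of resist_bottle_mid in the frame of seat_4 between 0.056 and 0.068 m) or (horizontal distance between blue_stop and seat_4 below 0.12 m and horizontal distance between loupe_mid and seat_4 below 0.012 m and z of loupe_mid in the frame of seat_4 between 0.013 and 0.025 m and horizontal distance between objective_case_mid and seat_3 below 0.012 m and z of objective_case_mid in the frame of seat_3 between 0.02 and 0.032 m and horizontal distance between thinner_bottle_mid and seat_2 below 0.012 m and z of thinner_bottle_mid in the frame of seat_2 between 0.045 and 0.057 m and horizontal distance between resist_bottle_mid and seat_1 below 0.012 m and z of resist_bottle_mid in the frame of seat_1 between 0.056 and 0.068 m)) and angle between each of loupe_mid, objective_case_mid, thinner_bottle_mid, resist_bottle_mid's own z axis and vertical below 0.1 rad and linear speed of each of loupe, objective_case, thinner_bottle, resist_bottle below 0.02 m/s); the robot touches nothing.
It fails at once if one of the four items is knocked over (tilted by more than 0.6 rad) (angle between any of loupe_mid, objective_case_mid, thinner_bottle_mid, resist_bottle_mid's own z axis and vertical above 0.6 rad).
It fails at once if the wafer carrier is shifted by more than 15 mm (distance of carrier_mid from where it was at the start of the episode above 0.015 m).
It also fails if it takes over 128 s, if anything falls off the work surface, if the arm or the gripper's body presses on something with over 40 N, if the wrist force passes 120 N, or if a joint passes its speed limit or range.

## Robot

A 6-joint arm with a two-finger parallel gripper is mounted at the origin on a cart in front of the work surface, level with it; the furniture and walls round the work are solid. World frame = base frame: x ahead of the robot, y to its left, z up, the work surface at z = 0. Lengths are in m, angles in rad, forces in N, time in s.
With the tool pointing down it reaches from about 0.425 to 1.125 m from the base axis. Payload 14.9 kg.
Tool frame: the origin (TCP) lies at the very end of the fingers, on their centre line; the grasp point (between the pads) lies 19 mm behind it; z points along the fingers, y is the line along which they close (so a half turn about z gives the same grasp; the last joint's range is limited). The gripper opens to 91 mm and grips with 3 to 60 N. Pads are 32 mm wide; open, the fingers measure 118 mm over their backs; the gripper's body (76 mm by 178 mm) begins 60 mm behind the grasp point.
Start: joints at [1.301, 0.379, 1.734, -0, 1.028, -0.033], TCP at [0.164, 0.68, 0.214] pointing down, gripper open.
Joint ranges: [-2.77, 2.77], [-0.74, 2.19], [0, 2.66], [-1.06, 4.2], [0.31, 2.87], [-3.08, 3.08]. Speed limits (rad/s): [1.89, 1.89, 2.39, 3.14, 3.14, 3.14].

## Interface

Orientations are given as [roll, pitch, yaw] about the fixed x, y, z axes, in that order (R = Rz(yaw) Ry(pitch) Rx(roll)).
In Python, from plant import ctrl, kin, state, camera, find_in gives the robot as it stands. Calls block until the motion is done:
- ctrl.move_pose(position, orientation): joint-space move of the TCP to a pose.
- ctrl.line_to(position, ori=None, speed=0.15, force_limit=None): straight line of the TCP; ori=None keeps the orientation; speed is the mean speed in m/s. With force_limit (N) it stops when the force on the tool has changed by that much, and returns True; else False.
- ctrl.set_joints(angles): joint-space move.
- ctrl.ungrasp() and ctrl.clamp(): open the fingers fully, or close them until they stop; the grip force is fixed at half the most.
- ctrl.wait(seconds).
- kin.solve_ik(position, orientation): joint angles nearest the present ones, or None.
- state(): the state.
- camera(name): name is "scene" or "top"; returns a dict with "frame" (420x560x3 uint8, red, green, blue), "fx", "fy", "cx", "cy" (pixels), "R" (3x3) and "t" (3): a world point X has camera coordinates R X + t. Camera axes: x right, y down, z forward; pixel columns grow to the right and rows downward; lengths in m; the calibration is good to about 2 mm. A picture is of the moment at which its call begins. There is no depth.
A pose or a line that the arm cannot do raises ctrl.Unreachable and nothing moves.
- ctrl.sign_off(): hands the job in; it is judged then, once.
Trained networks look in the newest picture that a camera, given by its name, has taken for a name from the list of things; names that differ only in an ending like _2 or _b are one class to them, and where a whole thing is asked for, a point or a joint stands for the part that bears it (a point fixed in the world has none). Each returns a list of dicts, best first, with "score" (0 to 1); they miss things now and then, are a little off and sometimes report something else, mostly with a low value. They report only what shows in the picture. A call takes as long as a camera call.
- find_in(target, camera): "xyz" ([x, y, z] in m, in world coordinates, good to about 4 mm: the middle of the surface that is visible of it).
The state is a dict: "clock": time; "joint_positions": joint angles; "joint_velocities": joint speeds; "effort": joint torques, N m; "position": TCP position; "eef_rot": TCP orientation; "ft_force": force on the tool from outside, world axes, zero at the start; "ft_torque": the same for the moment, N m; "gripper_width": opening from 0.0 (shut) to 1.0 (fully open); "grasp_force": force on a finger pad.
Only numpy, scipy, OpenCV 4.12 (cv2) and the standard library are available. Lean on these libraries where they do the work, as an engineer would, in place of code of your own. Each camera call takes 0.05 s, during which the arm holds its last target. There are 200 camera calls.

## Working session

There is one attempt and no reset: what is moved stays moved. The work goes in short steps, each a Python script; the robot and the scene stay as the last script left them, time stands still between calls to the robot, and variables do not carry over. Pictures are saved under pics/ and viewed, at most 14 in all, crops included, and the job is handed in when it is done.

```bash
mkdir -p pics; ls
python3 - <<'E'
from plant import ctrl, kin, state, camera, find_in
import cv2, numpy as np
for c in ("scene","top"):
    d=camera(c); cv2.imwrite(f"pics/{c}0.png",d["frame"][:,:,::-1]); print(c,d["fx"],d["cx"],d["cy"],np.round(d["R"],3).tolist(),np.round(d["t"],3))
    for n in "loupe_mid objective_case_mid thinner_bottle_mid resist_bottle_mid seat_1 blue_stop carrier_mid".split():
        print(n,[(np.round(r["xyz"],3).tolist(),round(r["score"],2)) for r in find_in(n,c)[:5]])
s=state();print(s["clock"],s["eef_rot"],s["position"])
E
```

```text
pics
scene 543.0141681982998 271.21113771531424 207.5643473193967 [[0.864, -0.503, -0.003], [-0.245, -0.417, -0.875], [0.439, 0.757, -0.484]] [-0.462  0.219  0.947]
loupe_mid [([0.46, -0.087, 0.03], 0.57)]
objective_case_mid [([0.434, -0.224, 0.039], 0.95), ([0.476, 0.062, 0.06], 0.52)]
thinner_bottle_mid [([0.478, 0.064, 0.06], 0.85)]
resist_bottle_mid [([0.468, 0.223, 0.065], 0.68), ([0.435, -0.225, 0.039], 0.44)]
seat_1 [([0.645, -0.093, 0.012], 0.93), ([0.655, -0.183, 0.014], 0.91), ([0.628, 0.086, 0.008], 0.66)]
blue_stop [([0.619, 0.153, 0.027], 0.68)]
carrier_mid [([0.463, 0.366, 0.015], 0.62)]
top 406.1891377401175 277.03792920619617 213.21856173528278 [[0.022, -0.999, 0.026], [-0.981, -0.027, -0.193], [0.193, -0.022, -0.981]] [0.03  0.554 0.903]
loupe_mid [([0.462, -0.076, 0.036], 0.8)]
objective_case_mid [([0.444, -0.206, 0.053], 0.97), ([0.616, 0.16, 0.032], 0.47)]
thinner_bottle_mid [([0.468, 0.227, 0.093], 0.74), ([0.474, 0.074, 0.078], 0.69), ([0.441, -0.206, 0.052], 0.52)]
resist_bottle_mid [([0.468, 0.229, 0.092], 0.78)]
seat_1 [([0.64, -0.001, 0.016], 0.95), ([0.63, 0.085, 0.014], 0.67), ([0.644, -0.091, 0.014], 0.65), ([0.657, -0.181, 0.015], 0.61)]
blue_stop [([0.618, 0.157, 0.032], 0.75)]
carrier_mid [([0.466, 0.375, 0.018], 0.94)]
0.8 [3.14156177e+00 2.37697552e-05 2.90481731e+00] [0.16419595 0.68050697 0.21394427]
```

View pics/top0.png

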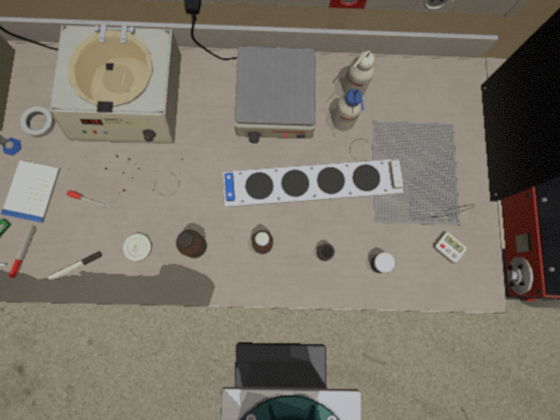

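View pics/scene0.png

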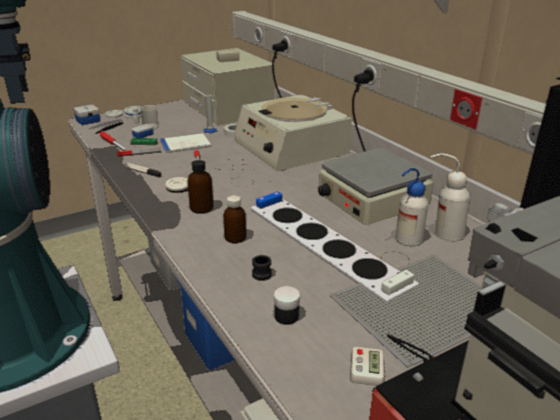

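The top view shows the blue block at (229,186), i.e. the +y end. The seats follow at (259,185), (295,183), (331,180) and (367,178). The items stand at (191,243) resist bottle, (262,240) thinner bottle, (326,252) loupe and (383,262) jar. I'll refine these from the top discs at their known heights.

```bash
cat > h.py <<'E'
from plant import ctrl, kin, state, camera, find_in
import cv2, numpy as np
def back(d,u,v,z):
    R,t=np.array(d["R"]),np.array(d["t"]); c=-R.T@t
    r=R.T@np.array([(u-d["cx"])/d["fx"],(v-d["cy"])/d["fy"],1]); return c+r*(z-c[2])/r[2]
def proj(d,X):
    p=np.array(d["R"])@X+np.array(d["t"]); return d["fx"]*p[0]/p[2]+d["cx"],d["fy"]*p[1]/p[2]+d["cy"]
def ring(img,d,x,y,z,r,s,o,col=(0,255,0)):
    P=[proj(d,np.array([x+r*np.cos(a),y+r*np.sin(a),z])) for a in np.linspace(0,6.283,40)]
    cv2.polylines(img,[np.int32([[(u+.5-o[0])*s,(v+.5-o[1])*s] for u,v in P])],True,col,1)
def seats(d):
    g=cv2.cvtColor(d["frame"],cv2.COLOR_RGB2GRAY); out=[]
    m=np.uint8(g<70); n,l,st,c=cv2.connectedComponentsWithStats(m)
    for i in range(1,n):
        if 400<st[i,4]<1000 and 150<c[i][1]<205 and 220<c[i][0]<400: out.append((st[i,4],back(d,*c[i],.013)))
    return out
E
python3 - <<'E'
from h import *
d=camera("top")
for a,p in seats(d): print(a,p.round(4))
s=3.3;o=(172,152)
im=d["frame"][o[1]:o[1]+130,o[0]:o[0]+240,::-1]
im=cv2.resize(im,None,fx=s,fy=s,interpolation=cv2.INTER_CUBIC)
for n,h,r in (("loupe",.038,.0205),("objective_case",.052,.023),("thinner_bottle",.102,.015),("resist_bottle",.124,.0165)):
    est={"loupe":(.462,-.082),"objective_case":(.442,-.21),"thinner_bottle":(.478,.07),"resist_bottle":(.47,.226)}[n]
    ring(im,d,*est,h,r,s,o); ring(im,d,*est,0,{"loupe":.0205,"objective_case":.0225,"thinner_bottle":.0255,"resist_bottle":.03}[n],s,o,(0,0,255))
cv2.imwrite("pics/c1.png",im)
E
```

```text
497 [ 0.6596 -0.1784  0.013 ]
507 [ 0.65   -0.0889  0.013 ]
505 [6.402e-01 3.000e-04 1.300e-02]
513 [0.6309 0.0897 0.013 ]
```

View pics/c1.png

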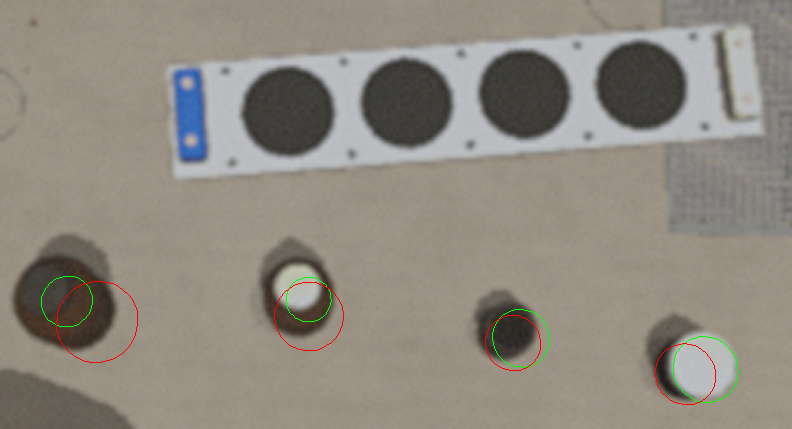

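The seats are good (spacing 90 mm, small tilt). My drawn rings sit low and to the right of the items, so I'll shift them and recheck.

Run:
```python
from h import *
d=camera("top")
s=6.0
T=[]
for (x,y),L in (((.4665,-.0775),((0,.0205),(.038,.0205))),((.445,-.2077),((0,.0225),(.052,.023))),((.486,.0775),((0,.0255),(.06,.0255),(.102,.015))),((.484,.240),((0,.03),(.08,.03),(.124,.0165)))):
    u,v=proj(d,np.array([x,y,.04])); o=(int(u)-32,int(v)-24)
    im=d["frame"][o[1]:o[1]+48,o[0]:o[0]+64,::-1]
    im=cv2.resize(np.uint8(np.clip(im*1.8,0,255)),None,fx=s,fy=s,interpolation=cv2.INTER_CUBIC)
    for (z,r),c in zip(L,((0,0,255),(0,255,0),(255,255,0))): ring(im,d,x,y,z,r,s,o,c)
    T.append(im)
cv2.imwrite("pics/c2.png",np.vstack([np.hstack(T[:2]),np.hstack(T[2:])]))
```

```text
(no output)
```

View pics/c2.png

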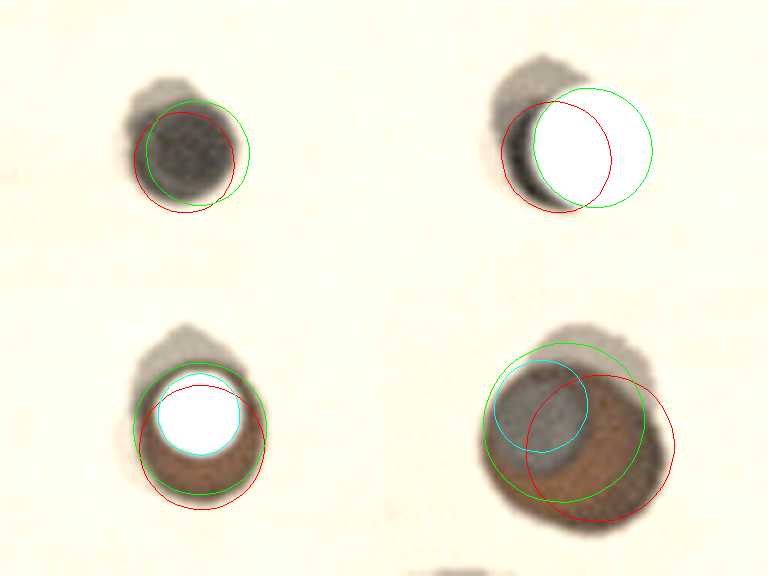

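Thinner bottle fits. The loupe needs about 5 mm more y and the resist bottle about 4 mm less x; the jar is close. Starting with the large bottle, then checking.

```bash
cat >> h.py <<'E'
import math
PI=math.pi
def pick_place(obj,seat,tz,clear,yp=None):
    """tz: TCP height above underside of item; clear: underside height in transit"""
    yaw=PI/2+math.atan2(obj[1],obj[0]) if yp is None else yp
    ys=PI/2+0.108
    zt=tz+clear
    ctrl.move_pose([*obj,max(zt,.2)],[PI,0,yaw])
    print("hit",ctrl.line_to([*obj,tz],speed=.12,force_limit=8))
    ctrl.clamp(); s=state(); print("width mm",round(s["gripper_width"]*91,1),"F",round(s["grasp_force"],1))
    ctrl.line_to([*obj,zt],speed=.15)
    ctrl.line_to([*seat,zt],ori=[PI,0,ys],speed=.2)
    s=state(); print("held mm",round(s["gripper_width"]*91,1))
    ctrl.line_to([*seat,tz+.013+.012],speed=.12)
    print("touch",ctrl.line_to([*seat,tz+.013-.002],speed=.03,force_limit=4), state()["position"].round(4) if hasattr(state()["position"],"round") else state()["position"], state()["clock"])
    ctrl.ungrasp(); ctrl.wait(.2)
    ctrl.line_to([*seat,max(tz+.15,.2)],speed=.15)
    print("clock",state()["clock"])
S=[(.6309,.0897),(.6402,.0003),(.65,-.0889),(.6596,-.1784)]  # from the blue end
E
python3 - <<'E'
from h import *
p=state()["position"]; ctrl.line_to([p[0],p[1],.3],speed=.2)
pick_place((.480,.241),S[3],.053,.13)
d=camera("scene"); cv2.imwrite("pics/s1.png",d["frame"][:,:,::-1])
for c in ("scene","top"):
    camera(c); print([(np.round(r["xyz"],3).tolist(),round(r["score"],2)) for r in find_in("resist_bottle_mid",c)])
E
```

```text
hit False
width mm 59.3 F 29.8
held mm 59.0
touch True [ 0.6593 -0.1785  0.0656] 10.35
clock 12.275
[([0.644, -0.191, 0.084], 0.6)]
[([0.644, -0.171, 0.1], 0.8)]
```

View pics/s1.png

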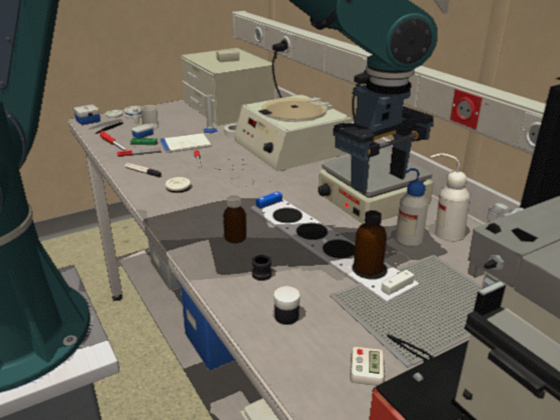

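The large bottle stands on the white-end seat (370,250), upright. Next, the other three.

Run:
```python
from h import *
pick_place((.486,.0775),S[2],.030,.13)
pick_place((.445,-.2085),S[1],.014,.13)
pick_place((.468,-.073),S[0],.004,.13)
p=state()["position"]; ctrl.line_to([p[0],p[1],.3],speed=.2)
ctrl.move_pose([.35,.45,.3],[PI,0,PI/2+.9])
d=camera("top"); o=(212,122); s=4.0
im=cv2.resize(d["frame"][o[1]:o[1]+100,o[0]:o[0]+198,::-1],None,fx=s,fy=s,interpolation=cv2.INTER_CUBIC)
im=np.uint8(np.clip(im*1.5,0,255))
for q,L in zip(S,(((.051,.0205),),((.065,.023),),((.115,.015),(.073,.0255)),((.137,.0165),(.093,.03)))):
    for z,r in L: ring(im,d,*q,z,r,s,o)
cv2.imwrite("pics/c3.png",im)
d=camera("scene"); cv2.imwrite("pics/s2.png",d["frame"][:,:,::-1]); print(state()["clock"])
```

```text
hit False
width mm 49.8 F 30.0
held mm 49.6
touch True [ 0.6501 -0.0889  0.0428] 19.775
clock 21.95
hit False
width mm 45.6 F 30.0
held mm 45.3
touch True [6.403e-01 3.000e-04 2.670e-02] 29.4
clock 31.7333
hit False
width mm 36.3 F 29.9
held mm 36.2
touch True [0.631  0.0897 0.0167] 38.95
clock 41.4667
43.8917
```

View pics/c3.png

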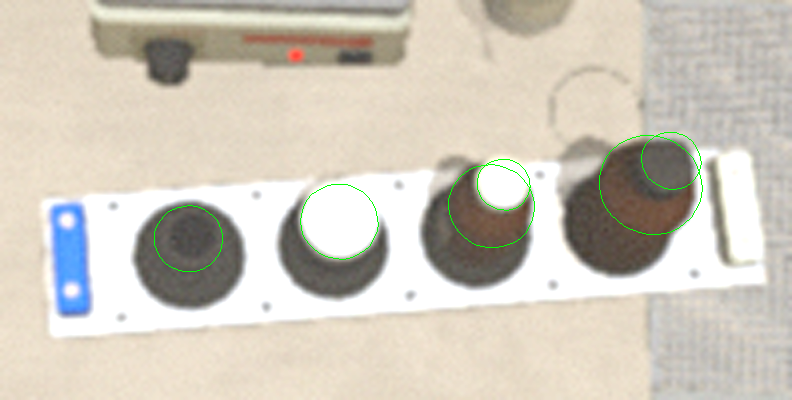

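View pics/s2.png

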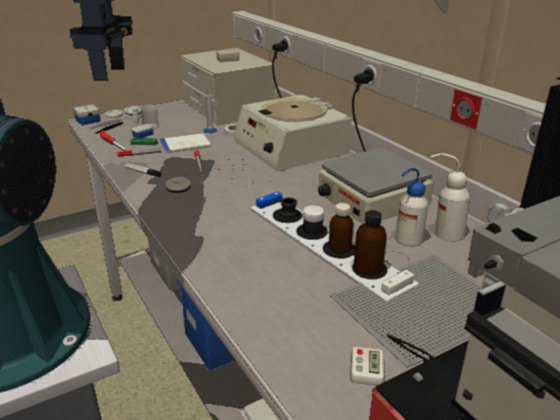

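All four stand upright in the right order. Their top rings match to within a few millimetres: loupe (188,237), jar (339,221), small bottle cap (502,184), large bottle cap (668,165). The carrier has not moved (178,184), and the arm is clear.

Run:
```python
from h import *
print(ctrl.sign_off())
```

```text
the job is handed in; nothing more can be done
None
```

The loupe, jar, small bottle and large bottle stand upright on the seats in that order from the blue block, each within a few millimetres of centre in the final top view. I did not touch the carrier, and I handed the job in at about 44 s; no verdict was returned.

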